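# Set and lock the bend-angle stop

### The job

On the busbar bending head, push the orange stop arm round with a fingertip until its point is in line with the black line in the middle of the yellow rider. Then push the red-balled clamping lever clockwise (seen from above) as far as it goes, to lock the setting. Push only: leave the rider where it is set, do not shift or pick up any of the loose bars, tools and other things, and finish clear of everything.

Things in the scene. Friction and masses are not known exactly. Their poses are not given: they have to be found in the camera images.
- head: The bending head, bolted to the table, never moves in a run: teal base plate (200 mm deep x 380 mm wide, 18 mm high) carrying a round aluminium disc, radius 170 mm, top 20 mm above the table, with black graduations. Origin: on the table, below the pivot at the disc's centre; z up; its -x axis points to the side of the graduations (towards the robot, give or take 0.35 rad). Two dark bar rests stand on it behind the pivot (about x = +0.152, y = +-0.12, up to 38 mm high).
- pivot (a point): Point on the vertical pivot axis shared by the stop arm, the rider and the clamping lever, 42 mm above the table (mid-height of the stop arm).
- stop_tip (a point): The pointed tip of the orange stop arm, 135 mm from the pivot axis, 42 mm above the table. x points outward along the arm. The arm is a straight bar 16 mm wide with upright flanks, from 32 to 52 mm above the table (12 mm of free air under it down to the disc), free to push on between 30 and 115 mm from the pivot axis. It stays where it is left; it takes about 2.5 N at 105 mm from the axis to move it.
- stop_arm (a joint): Angle of the stop arm (rad), limits -1.3 to 1.3: 0 when the arm points along the head's -x, growing counter-clockwise seen from above. It starts at -1.2 to -0.85, and the rider always lies on its counter-clockwise side, at least 0.35 rad on.
- mark (a point): Top of the yellow rider on the disc's edge, on its black middle line, 158 mm from the pivot axis and 43 mm above the table. x points radially outward. The rider is a block 24 mm long (radially, from 146 to 170 mm from the axis) x 16 mm wide, from 21 to 43 mm above the table. It is set by friction (moves only if pushed with 6 N or more) and must stay there.
- lever_ball (a point): Centre of the red ball (radius 13 mm) at the end of the clamping lever, 95 mm from the pivot axis, 78 mm above the table; x points outward along the lever. The lever is a steel bar 14 mm wide, from 70 to 86 mm above the table, free to push on between 20 and 82 mm from the axis; its hub, radius 17 mm, reaches 92 mm above the table. It lies above the stop arm's level, over the far side of the head. Pushing it takes about 5 N at 65 mm from the axis; it stays where it is left.
- clamp_lever (a joint): Angle of the clamping lever (rad): 0 fully open, lever pointing between the head's +x and +y axes (45 degrees each), growing clockwise seen from above to 1.8 at the firm end stop, which is fully locked (lever then pointing about 58 degrees clockwise of the head's +x). It starts at 0 to 0.4.
- copper_bar: Loose copper bar 340 x 40 x 8 mm lying across the two bar rests, along the head's y axis; its top is 38 mm above the table. Leave alone.
- die: Loose steel punch die, diameter 32 mm, 40 mm high, standing on the base plate's right rear. Leave alone.
- gauge: Loose dark steel gauge block, 30 mm cube, on the base plate's left rear. Leave alone.
- hammer: Hammer lying on the table beside the head. Leave alone.
- wrench: Wrench lying on the table beside the head. Leave alone.
- jar: Jar, diameter 64 mm, 90 mm high, on the table. Leave alone.
- mug: Blue mug, 90 mm high, on the table. Leave alone.
- offcut: Copper offcut 90 x 40 x 10 mm lying on the table. Leave alone.

How it is judged (in metres and radians):
On the way, in this order (a step that is already met when the one before it is completed fails the run):
1. the stop arm points at the rider's middle line (within 0.05 rad) and is at rest (angle between the x axis of stop_tip and the x axis of mark, either way round below 0.05 rad and velocity of joint stop_arm between -0.05 and 0.05 rad/s), for 0.2 s.
2. the clamping lever is swung to its locked end (value of joint clamp_lever above 1.6 rad), for 0.1 s.
At the end, for the whole second after the job is handed in: The stop arm is at rest pointing at the rider's middle line within 0.05 rad (about 3 degrees), and the clamping lever is at its locked end (beyond 1.6 of 1.8 rad) (all of step 1 and value of joint clamp_lever above 1.6 rad); the robot touches nothing.
It fails at once if the yellow rider is displaced by more than 4 mm (distance of mark from where it was at the start of the episode above 0.004 m).
It fails at once if a loose bar, die, gauge, tool, jar or mug is shifted or lifted by more than 15 mm (distance of any of copper_bar, die, gauge, hammer, wrench, jar, mug, offcut from where it was at the start of the episode above 0.015 m).
It also fails if it takes over 56 s, if anything falls off the work surface, if the arm or the gripper's body presses on something with over 40 N, if the wrist force passes 120 N, or if a joint passes its speed limit or range.

### The arm

A 6-joint arm with a two-finger parallel gripper is mounted at the origin on the work surface. World frame = base frame: x ahead of the robot, y to its left, z up, the work surface at z = 0. Lengths are in m, angles in degrees, forces in N, time in s.
With the tool pointing down it reaches from about 0.3 to 0.75 m from the base axis. Payload 8.5 kg.
Tool frame: the origin (TCP) lies between the finger pads; the fingertips stand ahead of it and the grasp point (between the pads) lies 8 mm behind it (env.tcp_to_tips is the z of the fingertips in the tool frame, in m); z points along the fingers, x is the direction in which the jaws open and shut, and the axes are right-handed (so a half turn about z gives the same grasp; the last joint's range is limited). The gripper opens to 85 mm and grips with 20 to 120 N. Pads are 22 mm wide; open, the fingers measure 114 mm over their backs; the gripper's body (76 mm by 85 mm) begins 54 mm behind the grasp point. The pads swing forward as they close: fully open they stand 13 mm farther back than shut.
Start: joints at [-12.336, 21.807, 74.336, -0, 83.858, -12.336], TCP at [0.55, 0, 0.242] pointing down, gripper open.
Joint ranges: [-178.18, 178.18], [-50.72, 133.34], [12.68, 142.11], [-81.47, 261.47], [9.98, 163.14], [-165.26, 165.26]. Speed limits (degrees/s): [136.94, 136.94, 180, 180, 180, 180].

### API

Orientations are given as a 3x3 rotation matrix whose columns are the frame's x, y, z axes.
In Python, from rig import observe, viewer, env gives the robot as it stands.
- The arm moves only by the tool jog_arm, never from a script. Its arguments are lists of equal length, an entry for each row: "dr": the turn, a rotation vector about the tool's x, y, z in rad, a list of three; "slide": the shift along the tool's x, y, z in m, a list of three; "gripper": the opening, from -1 (shut) to 1 (fully open), so that 0 is half open. In form: {"dr": [[rx, ry, rz], ...], "slide": [[dx, dy, dz], ...], "gripper": [gripper, ...]}. A call has exactly 10 rows; each row shifts and turns the commanded pose from where the row before left it, along the tool's axes as they then stand; what a row does not reach is not made up. A row lasts 1/10 s, in which the tool goes at most 50 mm and 8.59 degrees, less where a joint would pass 70% of its speed; a pose out of reach is approached as far as the arm can. A call is refused whole if a number of a shift passes 0.05 or a number of a turn 0.15, either way. A call with a gripper value outside its range is refused whole. The fingers move at their own pace and stop on an object; "force" is the grip in N (left out, the last holds). Time passes only in rows, so rows that do not move let the fingers close, or fill a call up. It gives the time, the measured TCP pose, the force and the opening at its end, in the units of the state.
- observe(): the state, without advancing time (a new reading comes with each control period).
- viewer.get_image(name): name is "scene" or "side" or "wrist"; returns a dict with "pixels" (420x560x3 uint8, blue, green, red), "camera_matrix" (3x3 intrinsics, pixels), "dist_coeffs" ([k1, k2, p1, p2, k3] as OpenCV has them; the pictures are not rectified), "R" (3x3) and "t" (3): a world point X has camera coordinates R X + t. Camera axes: x right, y down, z forward; pixel columns grow to the right and rows downward; lengths in m; the calibration is good to about 2 mm. A picture is of the moment at which its call begins. There is no depth.
- env.close_job(): hands the job in, once; it reports no verdict.
The state is a dict: "time_s": time; "q": joint angles; "qvel": joint speeds; "joint_efforts": joint torques, N m; "position": TCP position; "tool_rot": TCP orientation; "ft_force": force on the tool from outside, world axes, zero at the start; "wrist_torque": the same for the moment, N m; "grip_width": finger opening in m.
Only numpy, scipy, OpenCV 4.12 (cv2) and the standard library are available. Lean on these libraries where they do the work, as an engineer would, in place of code of your own. Each camera call takes 0.05 s, during which the arm holds its last target.

## Working session

There is one attempt and no reset: what is moved stays moved. The work goes in short steps, Python scripts to look and compute and a tool call to move; the robot and the scene stay as the last step left them, time stands still between calls to the robot, and variables do not carry over. Pictures are saved under pics/ and viewed, and the job is handed in when it is done.

Besides the shell and the picture viewer there is one more tool, called after "Request:" by a JSON object that holds its "method" and its "body". jog_arm: Moves the arm, as the interface text tells. Its arguments: {"type":"object","properties":{"dr":{"type":"array","items":{"type":"array","items":{"type":"number"}}},"slide":{"type":"array","items":{"type":"array","items":{"type":"number"}}},"gripper":{"type":"array","items":{"type":"number"}},"force":{"type":"number"}},"required":["dr","slide","gripper"]}

```bash
mkdir -p pics; ls
python3 - <<'E'
from rig import observe, viewer, env
import cv2
for n in ["scene","side","wrist"]:
    d=viewer.get_image(n); cv2.imwrite(f"pics/{n}0.png",d["pixels"]); print(n,d["camera_matrix"],d["dist_coeffs"],d["R"],d["t"])
print(observe()); print(env.tcp_to_tips)
E
```

```text
pics
scene [[497.91326046   0.         287.59184568]
 [  0.         497.91326046 210.37940377]
 [  0.           0.           1.        ]] [0.03978969 0.         0.         0.         0.        ] [[-0.66200592  0.74924784 -0.01938639]
 [ 0.57224181  0.48856773 -0.65866599]
 [-0.4840325  -0.44713449 -0.75218567]] [ 0.36817518 -0.23799011  1.83603949]
side [[520.21805685   0.         278.48161507]
 [  0.         520.21805685 213.76585529]
 [  0.           0.           1.        ]] [-0.00129871  0.          0.          0.          0.        ] [[-0.99860518 -0.05109777 -0.01329337]
 [-0.02672905  0.70638146 -0.70732651]
 [ 0.045533   -0.70598459 -0.70676198]] [0.5077999  0.079025   1.41822948]
wrist [[368.57011758   0.         272.77446057]
 [  0.         368.57011758 210.91636556]
 [  0.           0.           1.        ]] [-0.05544728  0.          0.          0.          0.        ] [[ 9.99999713e-01  6.34069795e-04 -4.14843130e-04]
 [ 7.34233605e-04 -9.46129187e-01  3.23788546e-01]
 [-1.87190656e-04 -3.23788758e-01 -9.46129381e-01]] [-0.5497073  -0.04367981  0.38035027]
{'time_s': 0.15, 'q': array([-1.23357669e+01,  2.18323085e+01,  7.43726731e+01, -4.47426051e-04,
        8.38572266e+01, -1.23359833e+01]), 'qvel': array([-0.09575417, -0.02329349, -0.12311571, -0.01819487,  0.07555158,
       -0.06366726]), 'joint_efforts': array([ 1.94521621e-03, -4.48624384e+01, -2.31344014e+01, -1.86937300e-04,
        3.77541786e-03, -1.65174959e-05]), 'position': array([5.49789498e-01, 4.18783466e-05, 2.41864252e-01]), 'tool_rot': array([[ 9.99999436e-01,  4.49745612e-06, -1.06232941e-03],
       [ 4.73581601e-06, -9.99999975e-01,  2.24372335e-04],
       [-1.06232837e-03, -2.24377239e-04, -9.99999411e-01]]), 'ft_force': array([2.24171347e-05, 4.24432219e-01, 1.05041892e+00]), 'wrist_torque': array([-0.01800525, -0.00119217,  0.02977203]), 'grip_width': 0.08534528070547337}
0.011
```

View pics/scene0.png

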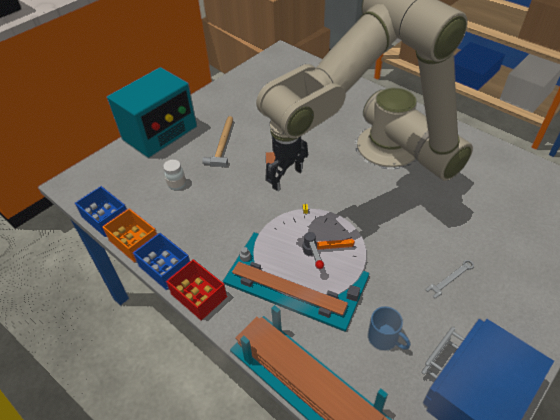

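View pics/side0.png

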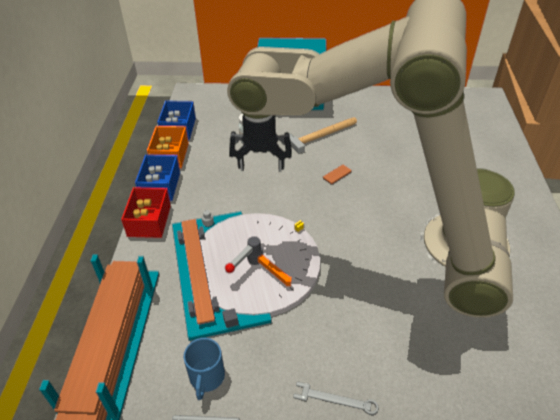

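View pics/wrist0.png

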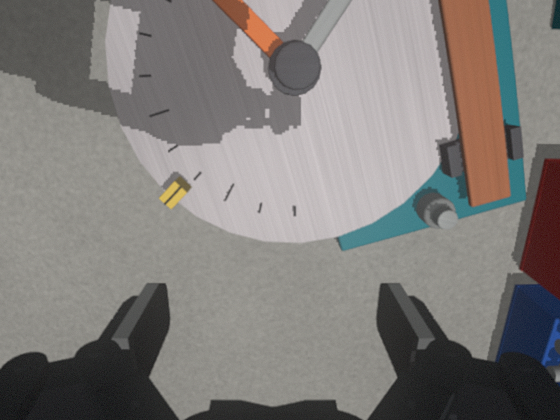

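Run:
```python
import cv2
a=cv2.imread("pics/scene0.png")[195:335,220:375]; cv2.imwrite("pics/scene0c.png",cv2.resize(a,None,fx=5,fy=5,interpolation=2)[:600] if 0 else cv2.resize(a,None,fx=4,fy=4,interpolation=2))
a=cv2.imread("pics/side0.png")[205:335,170:330]; cv2.imwrite("pics/side0c.png",cv2.resize(a,None,fx=4.5,fy=4.5,interpolation=2))
a=cv2.imread("pics/wrist0.png")[0:230,90:350]; cv2.imwrite("pics/wrist0c.png",cv2.resize(a,None,fx=2.5,fy=2.5,interpolation=2))
```

```text
(no output)
```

View pics/scene0c.png

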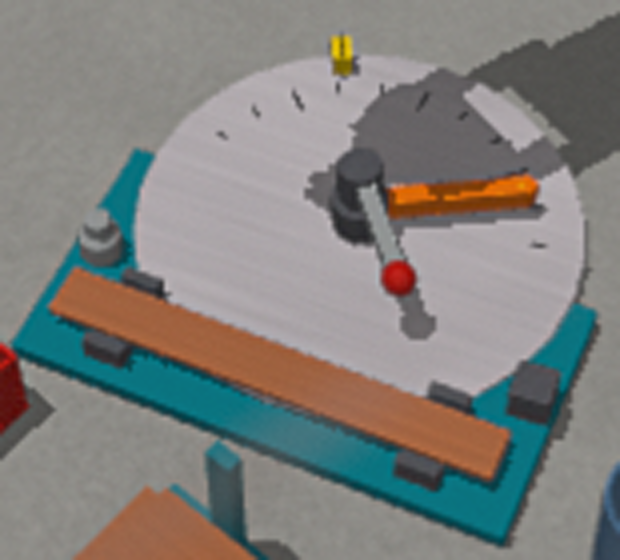

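View pics/side0c.png

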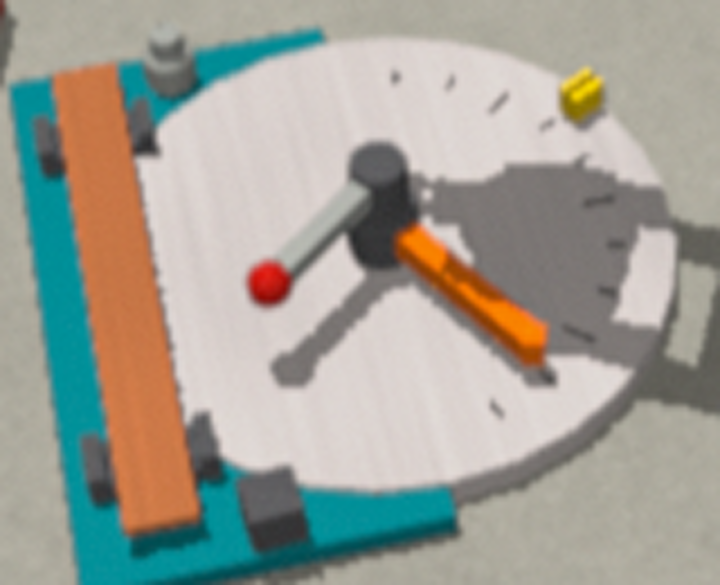

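View pics/wrist0c.png

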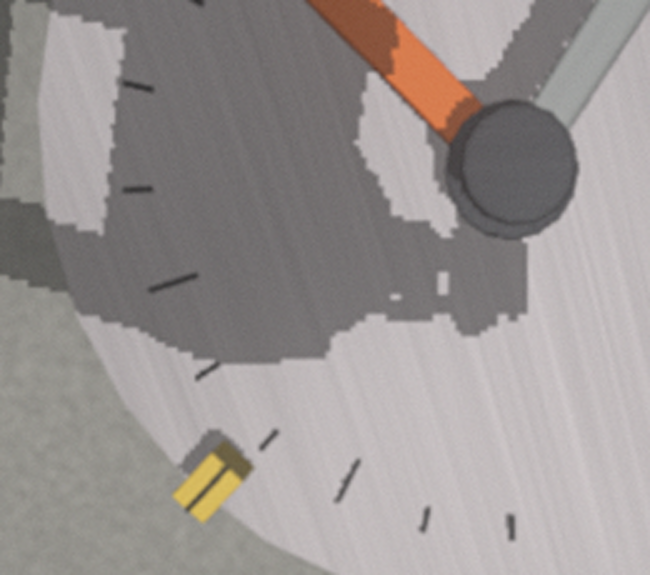

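```bash
cat > h.py <<'E'
import numpy as np, cv2
from rig import observe, viewer, env
def ray(d,uv,z):
    K=d["camera_matrix"];p=cv2.undistortPoints(np.array([[uv]],float),K,d["dist_coeffs"])[0,0]
    R=d["R"];t=d["t"];C=-R.T@t;v=R.T@np.array([p[0],p[1],1]);s=(z-C[2])/v[2];return (C+s*v)
def proj(d,X):
    r,_=cv2.Rodrigues(np.array(d["R"]));return cv2.projectPoints(np.array(X,float).reshape(-1,3),r,np.array(d["t"]),d["camera_matrix"],d["dist_coeffs"])[0].reshape(-1,2)
E
python3 - <<'E'
from h import *
np.set_printoptions(precision=4,suppress=True)
D={n:viewer.get_image(n) for n in ["scene","side","wrist"]}
P={"wrist":dict(hub=((296.8,64.8),.092),mark=((174,195.2),.043)),
"side":dict(hub=((254.4,241.2),.092),ball=((229.8,268.1),.078),tip=((291.3,279.4),.052),mark=((299.6,226.0),.043),bar1=((183.5,221),.038),bar2=((206,322),.038)),
"scene":dict(hub=((310,236.5),.092),ball=((319.5,264.5),.078),tip=((354.2,241.2),.052),mark=((305.5,207),.043))}
for c in P:
  for k,(uv,z) in P[c].items(): print(c,k,ray(D[c],uv,z))
E
```

```text
wrist hub [0.5671 0.0965 0.092 ]
wrist mark [ 0.4572 -0.0156  0.043 ]
side hub [0.5629 0.0993 0.092 ]
side ball [0.6171 0.1768 0.078 ]
side tip [0.467  0.1851 0.052 ]
side mark [ 0.4508 -0.0048  0.043 ]
side bar1 [ 0.7718 -0.0163  0.038 ]
side bar2 [0.6605 0.3062 0.038 ]
scene hub [0.5687 0.1004 0.092 ]
scene ball [0.6195 0.1775 0.078 ]
scene tip [0.4723 0.1917 0.052 ]
scene mark [ 0.456  -0.0111  0.043 ]
```

Request:
{"method": "jog_arm", "body": {"dr": [[0,0,0],[0,0,0],[0,0,0],[0,0,0],[0,0,0],[0,0,0],[0,0,0],[0,0,0],[0,0,0],[0,0,0]], "slide": [[-0.0015,-0.0204,0.009],[-0.0015,-0.0204,0.009],[-0.0015,-0.0204,0.009],[-0.0015,-0.0204,0.009],[-0.0015,-0.0204,0.009],[-0.0015,-0.0204,0.009],[-0.0015,-0.0204,0.009],[-0.0015,-0.0204,0.009],[-0.0015,-0.0204,0.009],[0,0,0]], "gripper": [-1,-1,-1,-1,-1,-1,-1,-1,-1,-1]}}

```text
time_s: 1.3
position: [0.5356, 0.1853, 0.1601]
tool_rot: [[1.0, 0.002, -0.002], [0.002, -1.0, 0.0], [-0.002, -0.0, -1.0]]
ft_force: [-0.7, -0.5, -0.5]
grip_width: 0.0001
```

Request:
{"method": "jog_arm", "body": {"dr": [[0,0,0.08],[0,0,0.08],[0,0,0.08],[0,0,0.08],[0,0,0.08],[0,0,0.08],[0,0,0.08],[0,0,0.08],[0,0,0.09],[0,0,0]], "slide": [[0,0,0],[0,0,0],[0,0,0],[0,0,0],[0,0,0],[0,0,0],[0,0,0],[0,0,0],[0,0,0],[0,0,0]], "gripper": [-1,-1,-1,-1,-1,-1,-1,-1,-1,-1]}}

```text
time_s: 2.3
position: [0.5368, 0.1829, 0.1617]
tool_rot: [[0.744, -0.668, 0.0], [-0.668, -0.744, -0.0], [0.0, -0.0, -1.0]]
ft_force: [0.7, 0.2, 0.4]
grip_width: 0.0003
```

Run:
```python
from h import *
for n in ["scene","side","wrist"]:
    d=viewer.get_image(n); 
    cv2.imwrite(f"pics/{n}1.png",d["pixels"])
a=cv2.imread("pics/side1.png")[150:335,150:370]; cv2.imwrite("pics/side1c.png",cv2.resize(a,None,fx=3,fy=3,interpolation=2))
o=observe();print(o["position"],o["tool_rot"],o["q"],o["grip_width"],o["ft_force"],o["time_s"])
```

```text
[0.53662969 0.18321685 0.16154051] [[ 7.46348031e-01 -6.65555798e-01  3.09958316e-04]
 [-6.65555824e-01 -7.46348072e-01 -2.50347359e-05]
 [ 2.47998805e-04 -1.87609937e-04 -9.99999952e-01]] [ 6.89340833e+00  2.74651759e+01  7.90782410e+01 -3.70940981e-03
  7.34391243e+01  4.86194462e+01] 7.965249584161048e-05 [ 0.19145346  0.30559973 -0.01095452] 2.45
```

View pics/side1c.png

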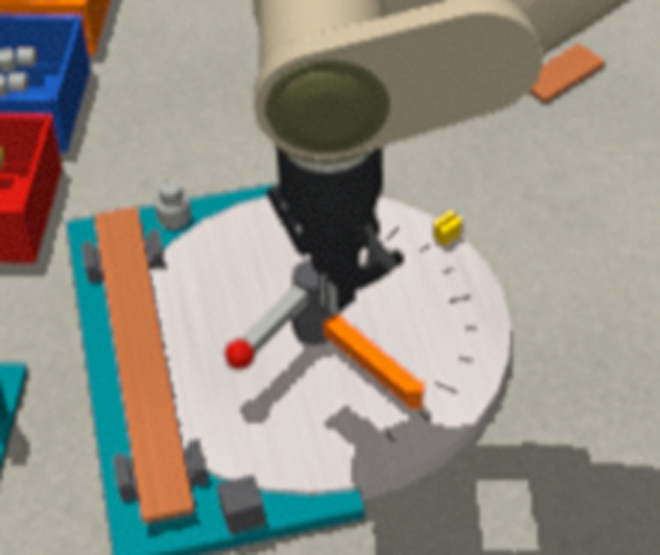

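View pics/wrist1.png

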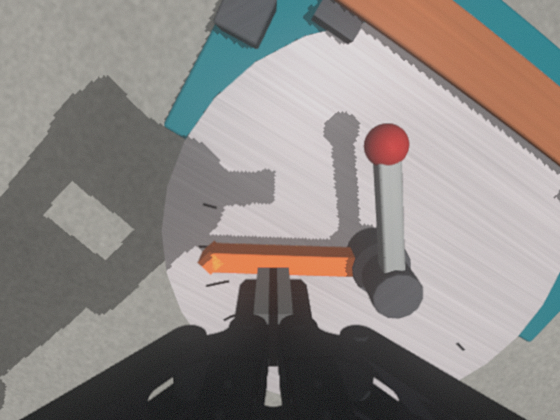

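Run:
```python
from h import *
np.set_printoptions(precision=4,suppress=True)
d=viewer.get_image("wrist")
R=np.array([[.7463,-.6656],[-.6656,-.7463]]);T=np.array([.5366,.1832])
for k,uv,z in [("hub",(397.5,295),.092),("ball",(386,144),.078),("tip",(200,263),.042),("armtopL",(222,263),.052),("armtopR",(352,262),.052),("armfarflank top",(280,249),.052),("near",(280,276),.052)]:
    X=ray(d,uv,z); print(k,X,"tool xy",R.T@(X[:2]-T))
```

```text
hub [0.5679 0.0981 0.092 ] tool xy [0.08   0.0427]
ball [0.6203 0.1759 0.078 ] tool xy [ 0.0673 -0.0502]
tip [0.466  0.1854 0.042 ] tool xy [-0.0542  0.0454]
armtopL [0.483  0.1771 0.052 ] tool xy [-0.0359  0.0402]
armtopR [0.5543 0.1145 0.052 ] tool xy [0.0589 0.0395]
armfarflank top [0.522  0.1574 0.052 ] tool xy [0.0063 0.029 ]
near [0.5075 0.141  0.052 ] tool xy [0.0064 0.0509]
```

Request:
{"method": "jog_arm", "body": {"dr": [[0,0,0],[0,0,0],[0,0,0],[0,0,0],[0,0,0],[0,0,0],[0,0,0],[0,0,0],[0,0,0],[0,0,0]], "slide": [[-0.0015,0,0.014],[-0.0015,0,0.014],[-0.0015,0,0.014],[-0.0015,0,0.014],[-0.0015,0,0.014],[-0.0015,0,0.014],[-0.0015,0,0.014],[-0.0015,0,0.0155],[0,0,0],[0,0,0]], "gripper": [-1,-1,-1,-1,-1,-1,-1,-1,-1,-1]}}

```text
time_s: 3.5
position: [0.5278, 0.1916, 0.0482]
tool_rot: [[0.746, -0.666, 0.0], [-0.666, -0.746, -0.0], [0.0, -0.0, -1.0]]
ft_force: [0.3, -0.2, 0.7]
grip_width: 0.0002
```

Run:
```python
from h import *
for n in ["scene","side","wrist"]:
    d=viewer.get_image(n); 
    cv2.imwrite(f"pics/{n}2.png",d["pixels"])
a=cv2.imread("pics/side2.png")[200:335,190:350]; b=cv2.imread("pics/wrist2.png")
cv2.imwrite("pics/c2.png",np.hstack([cv2.resize(b,(400,300)),cv2.resize(a,(400,300),interpolation=2)]))
o=observe();print(o["position"],o["tool_rot"][:2,0],o["ft_force"])
```

```text
[0.52804834 0.19160834 0.0486981 ] [ 0.74535517 -0.66666675] [ 0.55505475 -0.35364572  0.59790423]
```

View pics/c2.png

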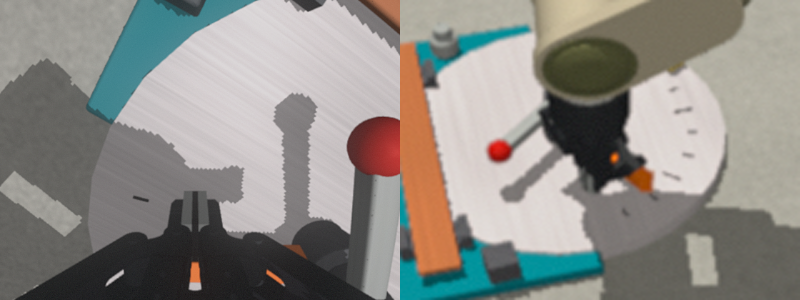

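Request:
{"method": "jog_arm", "body": {"dr": [[0,0,0],[0,0,0],[0,0,0],[0,0,0],[0,0,0],[0,0,-0.04],[0,0,-0.04],[0,0,-0.04],[0,0,-0.04],[0,0,-0.04]], "slide": [[0,0.0045,0],[0,0.0045,0],[0,0.0045,0],[0,0.0045,0],[0,0.0045,0],[-0.0007,0.0037,0],[-0.0007,0.0037,0],[-0.0007,0.0037,0],[-0.0007,0.0037,0],[-0.0007,0.0037,0]], "gripper": [-1,-1,-1,-1,-1,-1,-1,-1,-1,-1]}}

```text
time_s: 4.65
position: [0.4983, 0.1625, 0.0479]
tool_rot: [[0.864, -0.504, 0.0], [-0.504, -0.864, 0.001], [-0.0, -0.001, -1.0]]
ft_force: [-0.1, 2.9, 0.6]
grip_width: -0.0001
```

```bash
cat >> h.py <<'E'
PIV=np.array([.5675,.0985])
def st():
    o=observe();R=o["tool_rot"];v=R[:2,:2].T@(PIV-o["position"][:2])
    print("t",o["time_s"],"pos",o["position"].round(4),"pivot in tool",v.round(4),"tool x bearing",np.degrees(np.arctan2(R[1,0],R[0,0])).round(2),"Ftool",(R.T@o["ft_force"]).round(2),"q",o["q"].round(1))
E
python3 - <<'E'
from h import *
for n in ["side"]:
    d=viewer.get_image(n); 
    cv2.imwrite(f"pics/{n}3.png",d["pixels"])
a=cv2.imread("pics/side3.png")[200:335,190:350]
cv2.imwrite("pics/c3.png",cv2.resize(a,None,fx=3,fy=3,interpolation=2))
st()
E
```

```text
t 4.7 pos [0.498  0.1621 0.0479] pivot in tool [0.0921 0.0201] tool x bearing -30.18 Ftool [-0.96 -0.39  1.01] q [ 5.  32.3 93.7  0.  54.  35.2]
```

View pics/c3.png

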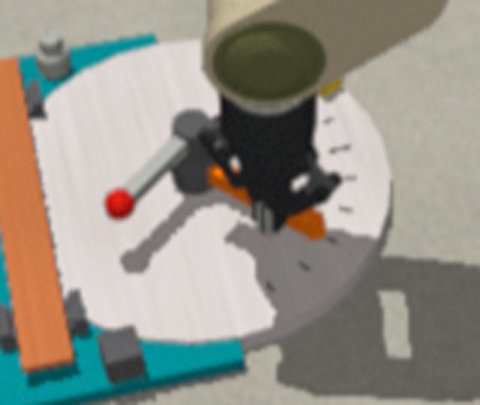

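Request:
{"method": "jog_arm", "body": {"dr": [[0,0,-0.05],[0,0,-0.05],[0,0,-0.05],[0,0,-0.05],[0,0,-0.05],[0,0,-0.05],[0,0,-0.05],[0,0,-0.05],[0,0,-0.05],[0,0,-0.05]], "slide": [[-0.0008,0.0046,0],[-0.0008,0.0046,0],[-0.0008,0.0046,0],[-0.0008,0.0046,0],[-0.0008,0.0046,0],[-0.0008,0.0046,0],[-0.0008,0.0046,0],[-0.0008,0.0046,0],[-0.0008,0.0046,0],[-0.0008,0.0046,0]], "gripper": [-1,-1,-1,-1,-1,-1,-1,-1,-1,-1]}}

```text
time_s: 5.7
position: [0.4766, 0.1213, 0.0478]
tool_rot: [[1.0, -0.029, -0.001], [-0.029, -1.0, 0.001], [-0.001, -0.001, -1.0]]
ft_force: [-2.0, 2.5, 1.0]
grip_width: 0.0001
```

Run:
```python
from h import *
d={n:viewer.get_image(n) for n in ["side","wrist","scene"]}
cv2.imwrite("pics/c4.png",np.hstack([cv2.resize(d["side"]["pixels"][200:335,180:330],(390,350),interpolation=2),cv2.resize(d["wrist"]["pixels"],(400,350))]))
cv2.imwrite("pics/scene4.png",d["scene"]["pixels"])
st()
```

```text
t 5.85 pos [0.4773 0.121  0.0479] pivot in tool [0.0908 0.0196] tool x bearing -1.82 Ftool [-0.95  0.06  0.25] q [ 0.4 30.1 98.7 -0.  51.1  2.3]
```

View pics/c4.png

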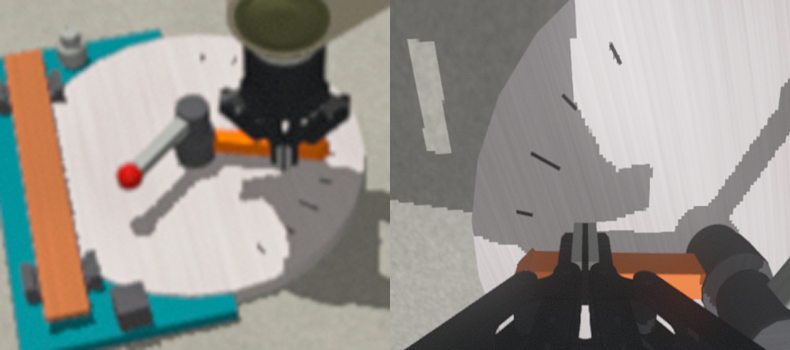

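Request:
{"method": "jog_arm", "body": {"dr": [[0,0,-0.05],[0,0,-0.05],[0,0,-0.05],[0,0,-0.05],[0,0,-0.05],[0,0,-0.05],[0,0,-0.05],[0,0,-0.05],[0,0,-0.05],[0,0,-0.05]], "slide": [[-0.0009,0.0046,0],[-0.0009,0.0046,0],[-0.0009,0.0046,0],[-0.0009,0.0046,0],[-0.0009,0.0046,0],[-0.0009,0.0046,0],[-0.0009,0.0046,0],[-0.0009,0.0046,0],[-0.0009,0.0046,0],[-0.0009,0.0046,0]], "gripper": [-1,-1,-1,-1,-1,-1,-1,-1,-1,-1]}}

```text
time_s: 6.85
position: [0.4772, 0.075, 0.0478]
tool_rot: [[0.891, 0.453, -0.001], [0.453, -0.891, 0.0], [-0.0, -0.001, -1.0]]
ft_force: [-0.7, 2.6, 2.2]
grip_width: -0.0003
```

Run:
```python
from h import *
d={n:viewer.get_image(n) for n in ["side","wrist","scene"]}
cv2.imwrite("pics/c5.png",np.hstack([cv2.resize(d["side"]["pixels"][200:335,180:330],(390,350),interpolation=2),cv2.resize(d["scene"]["pixels"][190:320,230:380],(400,350),interpolation=2)]))
cv2.imwrite("pics/wrist5.png",d["wrist"]["pixels"])
st()
```

```text
t 7.0 pos [0.4777 0.0747 0.0479] pivot in tool [0.0909 0.0192] tool x bearing 26.79 Ftool [ 0.53 -0.32  0.02] q [ -5.2  29.5 100.2  -0.   50.3 -31.9]
```

View pics/c5.png

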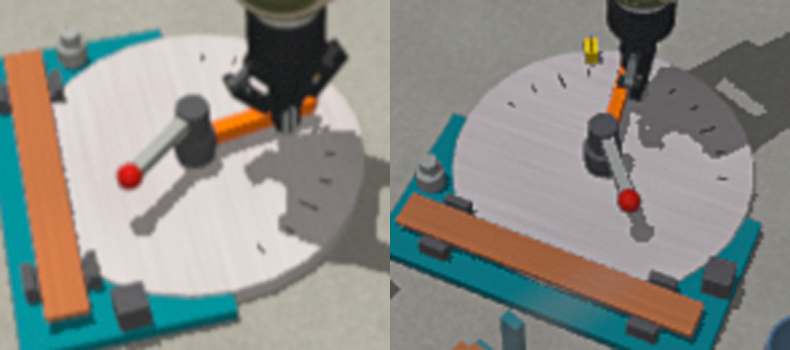

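View pics/wrist5.png

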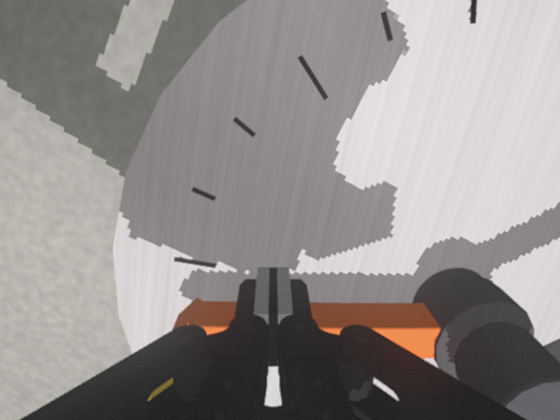

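Request:
{"method": "jog_arm", "body": {"dr": [[0,0,-0.03],[0,0,-0.03],[0,0,-0.03],[0,0,-0.03],[0,0,-0.03],[0,0,-0.03],[0,0,-0.03],[0,0,-0.02],[0,0,-0.02],[0,0,0]], "slide": [[-0.0005,0.0028,0],[-0.0005,0.0028,0],[-0.0005,0.0028,0],[-0.0005,0.0028,0],[-0.0005,0.0028,0],[-0.0005,0.0028,0],[-0.0005,0.0028,0],[-0.0004,0.0018,0],[-0.0004,0.0018,0],[0,0,0]], "gripper": [-1,-1,-1,-1,-1,-1,-1,-1,-1,-1]}}

```text
time_s: 8.0
position: [0.4864, 0.053, 0.0478]
tool_rot: [[0.752, 0.659, -0.0], [0.659, -0.752, -0.0], [-0.0, -0.0, -1.0]]
ft_force: [-1.5, 0.2, 1.8]
grip_width: 0.0003
```

Run:
```python
from h import *
d={n:viewer.get_image(n) for n in ["side","wrist","scene"]}
cv2.imwrite("pics/c6.png",np.hstack([cv2.resize(d["side"]["pixels"][210:280,225:325],(400,280),interpolation=2),cv2.resize(d["scene"]["pixels"][195:265,270:370],(400,280),interpolation=2)]))
cv2.imwrite("pics/wrist6.png",d["wrist"]["pixels"])
st()
```

```text
t 8.15 pos [0.4865 0.0531 0.0478] pivot in tool [0.0908 0.0192] tool x bearing 41.22 Ftool [-3.2  -1.88 -0.4 ] q [ -7.7  29.9  99.2  -0.   50.9 -48.9]
```

View pics/c6.png

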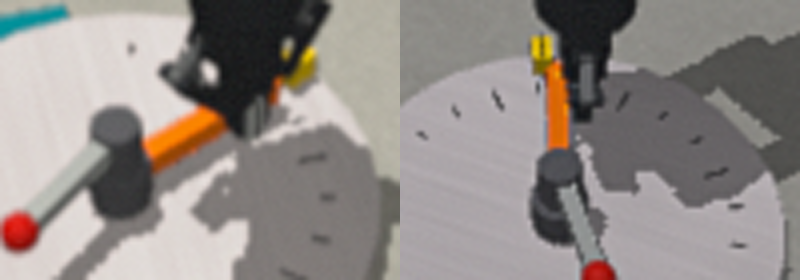

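View pics/wrist6.png

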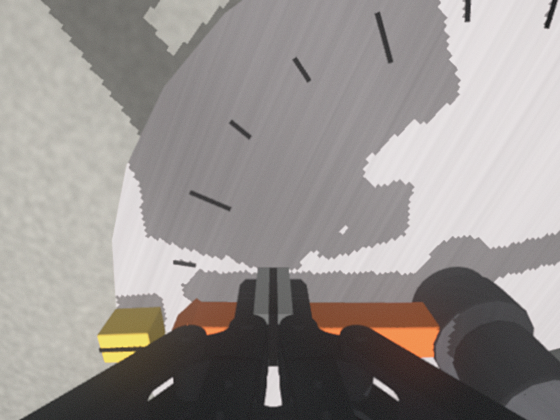

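Run:
```python
from h import *
d=viewer.get_image("wrist");cv2.imwrite("pics/w6c.png",cv2.resize(d["pixels"][290:370,80:240],None,fx=5,fy=5,interpolation=2))
o=observe();R=o["tool_rot"];T=o["position"]
for uv,z in [((100,349.5),.043),((130,350.5),.043),((180,328),.052),((420,328),.052),((180,303),.052)]:
    X=ray(d,uv,z);v=X[:2]-PIV;print(uv,X.round(4),(R.T@(X-T)).round(4),np.hypot(*v).round(4),np.degrees(np.arctan2(v[1],v[0]))%360)
```

```text
(100, 349.5) [ 0.4471 -0.024   0.043 ] [-0.0805  0.032   0.0048] 0.1718 225.49335273754537
(130, 350.5) [ 0.4578 -0.0149  0.043 ] [-0.0664  0.0322  0.0048] 0.1577 225.9572803189225
(180, 328) [0.4653 0.0176 0.052 ] [-0.0393  0.0127 -0.0042] 0.1303 218.37275987776286
(420, 328) [0.5408 0.0834 0.052 ] [ 0.0608  0.013  -0.0042] 0.0307 209.5314096636522
(180, 303) [0.4582 0.0274 0.052 ] [-0.0382  0.0006 -0.0042] 0.1304 213.0238781697892
```

View pics/w6c.png

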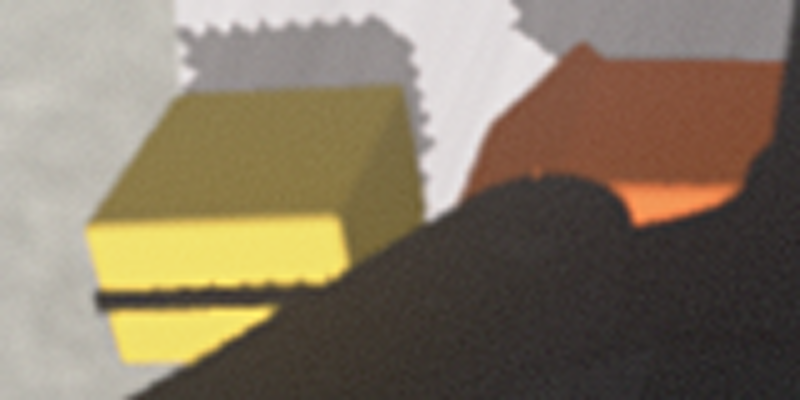

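Request:
{"method": "jog_arm", "body": {"dr": [[0,0,-0.01],[0,0,-0.01],[0,0,-0.01],[0,0,-0.01],[0,0,-0.01],[0,0,-0.01],[0,0,-0.01],[0,0,0],[0,0,0],[0,0,0]], "slide": [[-0.0002,0.0009,0],[-0.0002,0.0009,0],[-0.0002,0.0009,0],[-0.0002,0.0009,0],[-0.0002,0.0009,0],[-0.0002,0.0009,0],[-0.0002,0.0009,0],[0,0,0],[0,0,0],[0,0,0]], "gripper": [-1,-1,-1,-1,-1,-1,-1,-1,-1,-1]}}

```text
time_s: 9.2
position: [0.49, 0.0474, 0.0479]
tool_rot: [[0.704, 0.71, 0.0], [0.71, -0.704, -0.0], [0.0, 0.0, -1.0]]
ft_force: [-1.2, 0.4, -1.3]
grip_width: -0.0004
```

Run:
```python
from h import *
d=viewer.get_image("wrist");cv2.imwrite("pics/w7c.png",cv2.resize(d["pixels"][260:370,80:240],None,fx=5,fy=5,interpolation=2))
st()
```

```text
t 9.25 pos [0.49   0.0474 0.0479] pivot in tool [0.0908 0.0191] tool x bearing 45.26 Ftool [-0.31 -0.7   1.16] q [ -8.3  30.1  98.8  -0.   51.1 -53.5]
```

View pics/w7c.png

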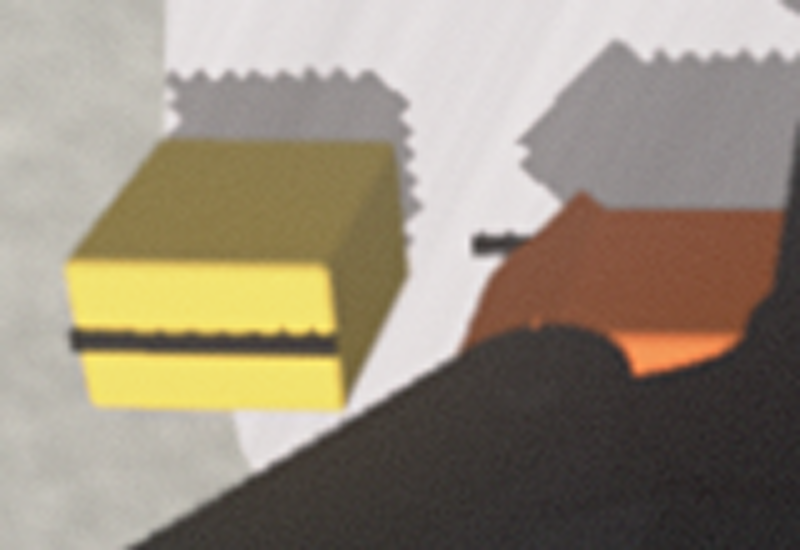

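Request:
{"method": "jog_arm", "body": {"dr": [[0,0,0],[0,0,0],[0,0,0],[0,0,0],[0,0,0],[0,0,0],[0,0,0],[0,0,0],[0,0,0],[0,0,0]], "slide": [[0,-0.003,0],[0,-0.006,0],[0,-0.006,0],[0,0,-0.02],[0,0,-0.02],[0,0,-0.02],[0,0,-0.02],[0,0,-0.02],[0,0,-0.012],[0,0,0]], "gripper": [-1,-1,-1,-1,-1,-1,-1,-1,-1,-1]}}

```text
time_s: 10.25
position: [0.4796, 0.0583, 0.1612]
tool_rot: [[0.704, 0.711, 0.003], [0.711, -0.704, -0.0], [0.002, 0.003, -1.0]]
ft_force: [-0.5, -0.1, -1.0]
grip_width: 0.0002
```

Request:
{"method": "jog_arm", "body": {"dr": [[0,0,0],[0,0,0],[0,0,0],[0,0,0],[0,0,0],[0,0,0],[0,0,0],[0,0,0],[0,0,0],[0,0,0]], "slide": [[0,-0.01,0],[0,-0.01,0],[0,-0.01,0],[0,-0.01,0],[0,-0.01,0],[0,-0.01,0],[0,0,0],[0,0,0],[0,0,0],[0,0,0]], "gripper": [-1,-1,-1,-1,-1,-1,-1,-1,-1,-1]}}

```text
time_s: 11.25
position: [0.4368, 0.1001, 0.1598]
tool_rot: [[0.704, 0.71, 0.0], [0.71, -0.704, -0.0], [0.0, 0.0, -1.0]]
ft_force: [0.6, -0.2, 0.5]
grip_width: 0.0001
```

Run:
```python
from h import *
d={n:viewer.get_image(n) for n in ["side","wrist","scene"]}
cv2.imwrite("pics/c8.png",np.hstack([cv2.resize(d["side"]["pixels"][210:290,215:325],(400,290),interpolation=2),cv2.resize(d["scene"]["pixels"][195:275,265:375],(400,290),interpolation=2)]))
cv2.imwrite("pics/wrist8.png",d["wrist"]["pixels"])
st()
```

```text
t 11.4 pos [0.4367 0.1001 0.1598] pivot in tool [0.0909 0.0941] tool x bearing 45.24 Ftool [ 0.5  -0.08  0.27] q [ -2.3  16.8  97.5   0.   65.7 -47.5]
```

View pics/c8.png

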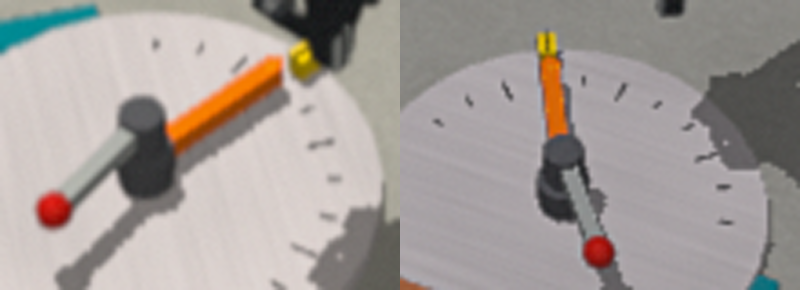

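View pics/wrist8.png

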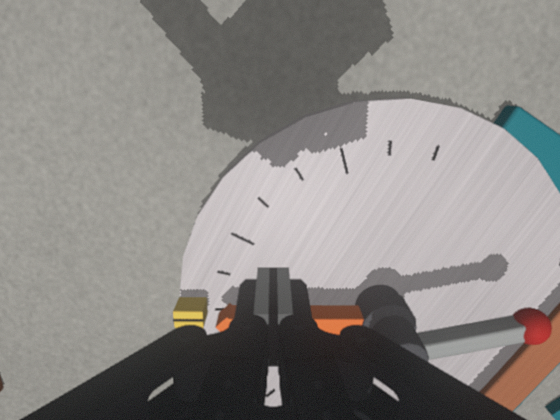

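Request:
{"method": "jog_arm", "body": {"dr": [[0,0,0.08],[0,0,0.08],[0,0,0.08],[0,0,0.08],[0,0,0.08],[0,0,0.08],[0,0,0.08],[0,0,0.08],[0,0,0.08],[0,0,0.07]], "slide": [[0.002,0.015,-0.01],[0.002,0.015,-0.01],[0.002,0.015,-0.01],[0.0065,0.0135,-0.01],[0.0065,0.0135,-0.01],[0.0065,0.0135,-0.01],[0.0065,0.0135,-0.01],[0.01,0.011,-0.01],[0.01,0.011,-0.01],[0.01,0.011,-0.01]], "gripper": [-1,-1,-1,-1,-1,-1,-1,-1,-1,-1]}}

```text
time_s: 12.4
position: [0.5513, 0.0035, 0.2601]
tool_rot: [[1.0, -0.003, -0.0], [-0.003, -1.0, 0.0], [-0.0, -0.0, -1.0]]
ft_force: [-0.7, -0.3, 0.1]
grip_width: -0.0001
```

Run:
```python
from h import *
d={n:viewer.get_image(n) for n in ["side","wrist","scene"]}
cv2.imwrite("pics/wrist9.png",cv2.resize(d["wrist"]["pixels"],None,fx=1.4,fy=1.4,interpolation=2))
import pickle;pickle.dump(d,open("d9.pkl","wb"))
st()
```

```text
t 12.55 pos [0.551  0.0036 0.2597] pivot in tool [ 0.0165 -0.0949] tool x bearing 0.03 Ftool [-0.64  0.79  0.63] q [-11.9  21.2  72.3   0.   86.4 -12. ]
```

View pics/wrist9.png

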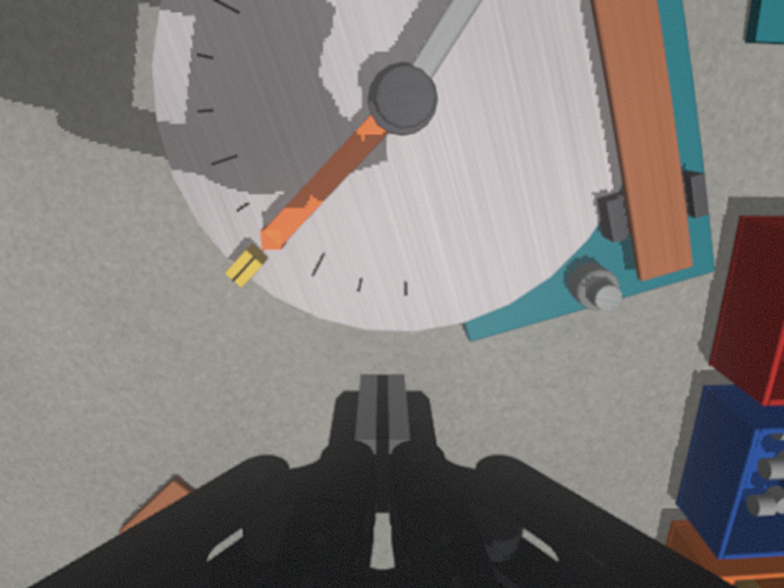

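Run:
```python
from h import *
import pickle
d=pickle.load(open("d9.pkl","rb"))
cv2.imwrite("pics/w9c.png",cv2.resize(d["wrist"]["pixels"][50:210,150:320],None,fx=3.7,fy=3.7,interpolation=2))
```

```text
(no output)
```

View pics/w9c.png

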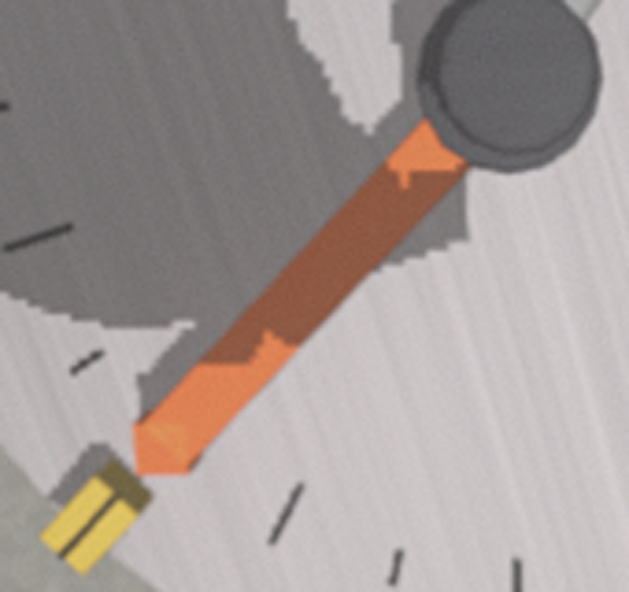

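Run:
```python
from h import *
import pickle
d=pickle.load(open("d9.pkl","rb"))["wrist"]
f=lambda p,z:ray(d,(150+p[0]/3.7-.3,50+p[1]/3.7-.3),z)[:2]
hub=f((515,75),.092)
b=lambda v:np.degrees(np.arctan2(v[1],v[0]))%360
print(hub)
for n,p,z in [("tip",(138,473),.052),("sh",(135,425),.052),("sh2",(190,473),.052),("mark",(91,524),.043),("out",(62,556),.043),("in",(119,493),.043)]:
    X=f(p,z);print(n,X,np.hypot(*(X-hub)),b(X-hub),b(X-PIV))
print("edges",b(f((135,425),.052)-f((425,122),.052)),b(f((190,470),.052)-f((460,172),.052)),"line",b(f((62,556),.043)-f((119,493),.043)))
```

```text
[0.56678535 0.09529729]
tip [0.4722129  0.00117715] 0.13342619865864958 224.8626606027895 225.60555552835913
sh [0.47244884 0.0137152 ] 0.12471975273942149 220.85320572016187 221.73268011433169
sh2 [0.48564337 0.00104153] 0.12437110144740579 229.27581720795266 229.97266441305592
mark [ 0.45630165 -0.01487648] 0.15602854921952 224.91952479477635 225.5556898917842
out [ 0.44758724 -0.02376239] 0.16847373055547407 224.96671010002666 225.55587676593314
in [ 0.46457062 -0.00640619] 0.14419240981920836 224.85635230524656 225.5449475259129
edges 224.13661456058148 226.24716590925965 line 225.62202360440648
```

Request:
{"method": "jog_arm", "body": {"dr": [[0,0,0],[0,0,0],[0,0,0],[0,0,0],[0,0,0],[0,0,0],[0,0,0],[0,0,0],[0,0,0],[0,0,0]], "slide": [[0.001,-0.017,0.01],[0.001,-0.017,0.01],[0.001,-0.017,0.01],[0.001,-0.017,0.01],[0.001,-0.017,0.01],[0.001,-0.017,0.01],[0.001,-0.017,0.01],[0.001,-0.017,0.01],[0.001,-0.017,0.01],[0.001,-0.017,0.01]], "gripper": [-1,-1,-1,-1,-1,-1,-1,-1,-1,-1]}}

```text
time_s: 13.55
position: [0.5602, 0.1752, 0.1589]
tool_rot: [[1.0, 0.001, -0.001], [0.001, -1.0, 0.0], [-0.001, -0.0, -1.0]]
ft_force: [-0.2, -0.7, 0.3]
grip_width: 0.0
```

Request:
{"method": "jog_arm", "body": {"dr": [[0,0,-0.1],[0,0,-0.1],[0,0,-0.1],[0,0,-0.1],[0,0,-0.1],[0,0,-0.1],[0,0,-0.1],[0,0,-0.1],[0,0,-0.1],[0,0,-0.08]], "slide": [[0,0,0],[0,0,0],[0,0,0],[0,0,0],[0,0,0],[0,0,0],[0,0,0],[0,0,0],[0,0,0],[0,0,0]], "gripper": [-1,-1,-1,-1,-1,-1,-1,-1,-1,-1]}}

```text
time_s: 14.55
position: [0.5605, 0.1746, 0.1593]
tool_rot: [[0.553, 0.833, -0.0], [0.833, -0.553, -0.0], [-0.0, -0.0, -1.0]]
ft_force: [0.6, 0.4, -0.2]
grip_width: -0.0001
```

Run:
```python
from h import *
d=viewer.get_image("wrist")
cv2.imwrite("pics/wrist10.png",d["pixels"])
st()
```

```text
t 14.6 pos [0.5605 0.1746 0.1593] pivot in tool [-0.0597  0.0477] tool x bearing 56.62 Ftool [ 0.48  0.16 -0.02] q [  5.8  29.5  75.8   0.   74.7 -50.9]
```

View pics/wrist10.png

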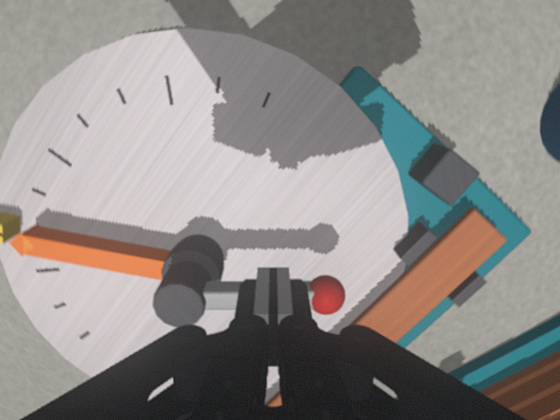

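Request:
{"method": "jog_arm", "body": {"dr": [[0,0,0],[0,0,0],[0,0,0],[0,0,0],[0,0,0],[0,0,0],[0,0,0],[0,0,0],[0,0,0],[0,0,0]], "slide": [[0,0,0.01],[0,0,0.01],[0,0,0.01],[0,0,0.01],[0,0,0.01],[0,0,0.01],[0,0,0.01],[0,0,0.009],[0,0,0],[0,0,0]], "gripper": [-1,-1,-1,-1,-1,-1,-1,-1,-1,-1]}}

```text
time_s: 15.6
position: [0.5609, 0.174, 0.0808]
tool_rot: [[0.557, 0.83, 0.0], [0.83, -0.557, 0.0], [0.0, 0.0, -1.0]]
ft_force: [-0.2, -0.3, 0.5]
grip_width: 0.0001
```

Request:
{"method": "jog_arm", "body": {"dr": [[0,0,0],[0,0,0],[0,0,0],[0,0,0],[0,0,0],[0,0,0],[0,0,0],[0,0,0.04],[0,0,0.04],[0,0,0.04]], "slide": [[0,0.005,0],[0,0.005,0],[0,0.005,0],[0,0.004,0],[0,0.004,0],[0,0.004,0],[0,0.003,0],[0.0007,0.0024,0],[0.0007,0.0024,0],[0.0007,0.0024,0]], "gripper": [-1,-1,-1,-1,-1,-1,-1,-1,-1,-1]}}

```text
time_s: 16.6
position: [0.592, 0.1552, 0.0808]
tool_rot: [[0.653, 0.757, -0.002], [0.757, -0.653, 0.001], [-0.001, -0.002, -1.0]]
ft_force: [-3.9, 2.3, 2.2]
grip_width: 0.0001
```

Run:
```python
from h import *
d=viewer.get_image("wrist"); s=viewer.get_image("side")
cv2.imwrite("pics/c11.png",np.hstack([cv2.resize(d["pixels"],(400,300)),cv2.resize(s["pixels"][200:320,180:340],(400,300),interpolation=2)]))
st()
```

```text
t 16.7 pos [0.5923 0.155  0.0808] pivot in tool [-0.059   0.0181] tool x bearing 49.26 Ftool [-1.6  -4.28 -1.64] q [  3.6  36.6  76.8   0.   66.7 -45.7]
```

View pics/c11.png

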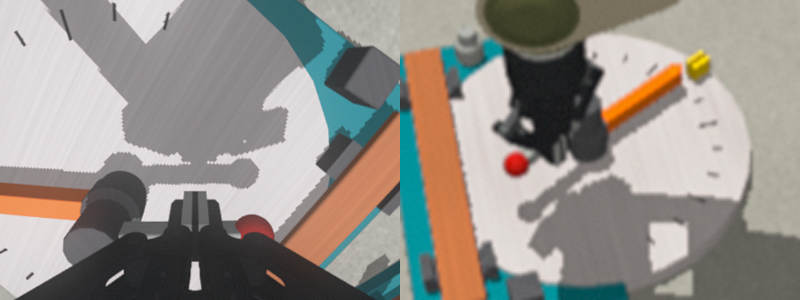

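Request:
{"method": "jog_arm", "body": {"dr": [[0,0,0.06],[0,0,0.06],[0,0,0.06],[0,0,0.06],[0,0,0.06],[0,0,0.06],[0,0,0.06],[0,0,0.06],[0,0,0.06],[0,0,0.06]], "slide": [[0.001,0.0035,0],[0.001,0.0035,0],[0.001,0.0035,0],[0.001,0.0035,0],[0.001,0.0035,0],[0.001,0.0035,0],[0.001,0.0035,0],[0.001,0.0035,0],[0.001,0.0035,0],[0.001,0.0035,0]], "gripper": [-1,-1,-1,-1,-1,-1,-1,-1,-1,-1]}}

```text
time_s: 17.7
position: [0.6198, 0.1322, 0.0808]
tool_rot: [[0.967, 0.256, -0.001], [0.256, -0.967, 0.001], [-0.001, -0.001, -1.0]]
ft_force: [-3.2, 5.0, 1.6]
grip_width: -0.0002
```

Run:
```python
from h import *
d=viewer.get_image("wrist"); s=viewer.get_image("side")
cv2.imwrite("pics/c12.png",np.hstack([cv2.resize(d["pixels"],(400,300)),cv2.resize(s["pixels"][200:320,180:340],(400,300),interpolation=2)]))
st()
```

```text
t 17.8 pos [0.62   0.1317 0.0808] pivot in tool [-0.0593  0.0186] tool x bearing 14.92 Ftool [-1.88 -2.9  -1.28] q [  1.3  38.4  72.9   0.   68.7 -13.6]
```

View pics/c12.png

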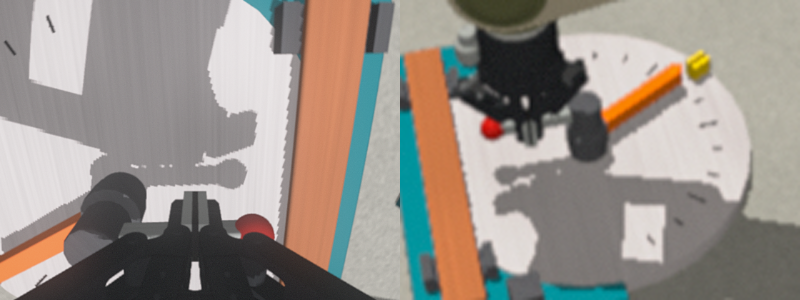

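Request:
{"method": "jog_arm", "body": {"dr": [[0,0,0.06],[0,0,0.06],[0,0,0.06],[0,0,0.06],[0,0,0.06],[0,0,0.06],[0,0,0.06],[0,0,0.06],[0,0,0.06],[0,0,0.06]], "slide": [[0.001,0.0035,0],[0.001,0.0035,0],[0.001,0.0035,0],[0.001,0.0035,0],[0.001,0.0035,0],[0.001,0.0035,0],[0.001,0.0035,0],[0.001,0.0035,0],[0.001,0.0035,0],[0.001,0.0035,0]], "gripper": [-1,-1,-1,-1,-1,-1,-1,-1,-1,-1]}}

```text
time_s: 18.8
position: [0.6302, 0.0976, 0.0808]
tool_rot: [[0.943, -0.333, 0.002], [-0.333, -0.943, 0.001], [0.001, -0.002, -1.0]]
ft_force: [2.2, 4.6, -2.4]
grip_width: 0.0003
```

Run:
```python
from h import *
d=viewer.get_image("wrist"); s=viewer.get_image("side")
cv2.imwrite("pics/c13.png",np.hstack([cv2.resize(d["pixels"],(400,300)),cv2.resize(s["pixels"][200:320,180:340],(400,300),interpolation=2)]))
st()
```

```text
t 18.9 pos [0.6301 0.0971 0.0808] pivot in tool [-0.0595  0.0194] tool x bearing -19.4 Ftool [ 0.52 -2.91  0.01] q [-1.9 38.7 72.3  0.  68.9 17.5]
```

View pics/c13.png

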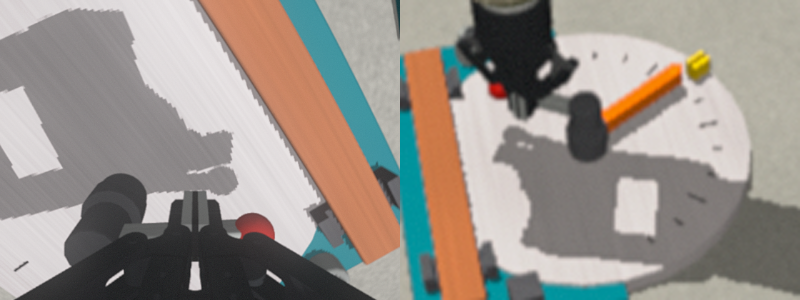

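Request:
{"method": "jog_arm", "body": {"dr": [[0,0,0.033],[0,0,0.033],[0,0,0.033],[0,0,0.033],[0,0,0.033],[0,0,0.033],[0,0,0.033],[0,0,0.033],[0,0,0.033],[0,0,0.033]], "slide": [[0.0006,0.002,0],[0.0006,0.002,0],[0.0006,0.002,0],[0.0006,0.002,0],[0.0006,0.002,0],[0.0006,0.002,0],[0.0006,0.002,0],[0.0006,0.002,0],[0.0006,0.002,0],[0.0006,0.002,0]], "gripper": [-1,-1,-1,-1,-1,-1,-1,-1,-1,-1]}}

```text
time_s: 19.9
position: [0.6264, 0.0766, 0.0809]
tool_rot: [[0.784, -0.621, 0.002], [-0.621, -0.784, 0.0], [0.002, -0.002, -1.0]]
ft_force: [4.4, 3.1, -2.6]
grip_width: 0.0
```

Run:
```python
from h import *
st()
```

```text
t 19.9 pos [0.6264 0.0766 0.0809] pivot in tool [-0.0598  0.0194] tool x bearing -38.36 Ftool [ 1.53 -5.14  2.64] q [-3.8 38.1 73.6  0.  68.2 34.6]
```

Near the end stop; continue in small steps until the force rises.

Request:
{"method": "jog_arm", "body": {"dr": [[0,0,0.01],[0,0,0.01],[0,0,0.01],[0,0,0],[0,0,0],[0,0,0],[0,0,0],[0,0,0],[0,0,0],[0,0,0]], "slide": [[0.0002,0.0006,0],[0.0002,0.0006,0],[0.0002,0.0006,0],[0,0,0],[0,0,0],[0,0,0],[0,0,0],[0,0,0],[0,0,0],[0,0,0]], "gripper": [-1,-1,-1,-1,-1,-1,-1,-1,-1,-1]}}

```text
time_s: 20.9
position: [0.6257, 0.0748, 0.0809]
tool_rot: [[0.766, -0.643, 0.002], [-0.643, -0.766, -0.0], [0.002, -0.001, -1.0]]
ft_force: [5.0, 2.8, -2.7]
grip_width: -0.0001
```

Run:
```python
from h import *
st()
d=viewer.get_image("wrist"); s=viewer.get_image("side")
cv2.imwrite("pics/c14.png",np.hstack([cv2.resize(d["pixels"],(400,300)),cv2.resize(s["pixels"][200:320,180:340],(400,300),interpolation=2)]))
```

```text
t 20.9 pos [0.6257 0.0748 0.0809] pivot in tool [-0.0598  0.0193] tool x bearing -40.02 Ftool [ 2.02 -5.38  2.71] q [-3.9 38.  73.7 -0.  68.1 36.1]
```

View pics/c14.png

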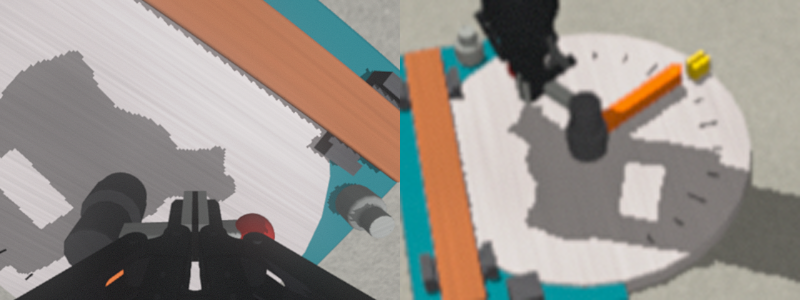

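Request:
{"method": "jog_arm", "body": {"dr": [[0,0,0.01],[0,0,0.01],[0,0,0.01],[0,0,0.01],[0,0,0],[0,0,0],[0,0,0],[0,0,0],[0,0,0],[0,0,0]], "slide": [[0.0002,0.0006,0],[0.0002,0.0006,0],[0.0002,0.0006,0],[0.0002,0.0006,0],[0,0,0],[0,0,0],[0,0,0],[0,0,0],[0,0,0],[0,0,0]], "gripper": [-1,-1,-1,-1,-1,-1,-1,-1,-1,-1]}}

```text
time_s: 22.0
position: [0.6247, 0.0724, 0.0809]
tool_rot: [[0.739, -0.673, 0.002], [-0.673, -0.739, -0.0], [0.002, -0.001, -1.0]]
ft_force: [4.5, 1.7, -2.8]
grip_width: -0.0004
```

Run:
```python
from h import *
st()
```

```text
t 22.0 pos [0.6247 0.0724 0.0809] pivot in tool [-0.0599  0.0192] tool x bearing -42.31 Ftool [ 2.24 -4.28  2.79] q [-4.2 37.9 73.9 -0.  68.  38.2]
```

Request:
{"method": "jog_arm", "body": {"dr": [[0,0,0.01],[0,0,0.01],[0,0,0.01],[0,0,0.01],[0,0,0.01],[0,0,0],[0,0,0],[0,0,0],[0,0,0],[0,0,0]], "slide": [[0.0002,0.0006,0],[0.0002,0.0006,0],[0.0002,0.0006,0],[0.0002,0.0006,0],[0.0002,0.0006,0],[0,0,0],[0,0,0],[0,0,0],[0,0,0],[0,0,0]], "gripper": [-1,-1,-1,-1,-1,-1,-1,-1,-1,-1]}}

```text
time_s: 23.0
position: [0.6245, 0.071, 0.081]
tool_rot: [[0.705, -0.709, 0.005], [-0.709, -0.705, 0.002], [0.002, -0.005, -1.0]]
ft_force: [10.4, 9.5, -6.5]
grip_width: 0.0002
```

Run:
```python
from h import *
st()
d=viewer.get_image("wrist"); cv2.imwrite("pics/w15.png",d["pixels"])
```

```text
t 23.0 pos [0.6245 0.071  0.081 ] pivot in tool [-0.0597  0.021 ] tool x bearing -45.16 Ftool [  0.56 -14.     6.56] q [-4.3 37.8 74.2  0.2 67.7 40.8]
```

View pics/w15.png

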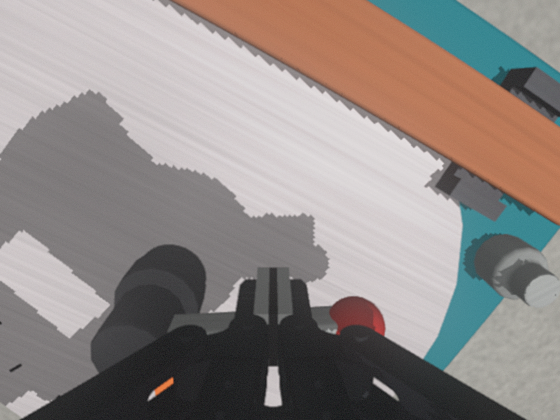

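Request:
{"method": "jog_arm", "body": {"dr": [[0,0,0],[0,0,0],[0,0,0],[0,0,0],[0,0,0],[0,0,0],[0,0,0],[0,0,0],[0,0,0],[0,0,0]], "slide": [[0,-0.003,0],[0,-0.006,0],[0,-0.006,0],[0,-0.005,0],[0,0,-0.02],[0,0,-0.025],[0,0,-0.025],[0,0,-0.025],[0,0,-0.025],[0,0,-0.02]], "gripper": [-1,-1,-1,-1,-1,-1,-1,-1,-1,-1]}}

```text
time_s: 24.05
position: [0.637, 0.0838, 0.2225]
tool_rot: [[0.704, -0.71, 0.001], [-0.71, -0.704, -0.0], [0.001, -0.001, -1.0]]
ft_force: [1.0, 0.8, -0.4]
grip_width: -0.0001
```

Request:
{"method": "jog_arm", "body": {"dr": [[0,0,-0.078],[0,0,-0.078],[0,0,-0.078],[0,0,-0.078],[0,0,-0.078],[0,0,-0.078],[0,0,-0.078],[0,0,-0.078],[0,0,-0.078],[0,0,-0.078]], "slide": [[0,0,0],[0,0,0],[0,0,0],[0,0,0],[0,0,0],[0,0,0],[0,0,0],[0,0,0],[0,0,0],[0,0,0]], "gripper": [-1,-1,-1,-1,-1,-1,-1,-1,-1,-1]}}

```text
time_s: 25.05
position: [0.6368, 0.0838, 0.2208]
tool_rot: [[1.0, -0.007, -0.0], [-0.007, -1.0, -0.0], [-0.0, 0.0, -1.0]]
ft_force: [0.6, 1.2, -0.4]
grip_width: 0.0002
```

Request:
{"method": "jog_arm", "body": {"dr": [[0,0,0],[0,0,0],[0,0,0],[0,0,0],[0,0,0],[0,0,0],[0,0,0],[0,0,0],[0,0,0],[0,0,0]], "slide": [[-0.006,0.01,-0.003],[-0.006,0.01,-0.003],[-0.006,0.01,-0.003],[-0.006,0.01,-0.003],[-0.006,0.01,-0.003],[-0.006,0.01,-0.003],[-0.006,0.01,-0.003],[-0.006,0.01,-0.003],[-0.006,0.01,-0.003],[0,0,0]], "gripper": [-1,-1,-1,-1,-1,-1,-1,-1,-1,-1]}}

```text
time_s: 26.05
position: [0.5815, -0.007, 0.2484]
tool_rot: [[1.0, -0.011, 0.001], [-0.011, -1.0, -0.0], [0.001, 0.0, -1.0]]
ft_force: [0.4, -0.5, -0.3]
grip_width: 0.0001
```

Run:
```python
from h import *
st()
d={n:viewer.get_image(n) for n in ["side","wrist","scene"]}
cv2.imwrite("pics/w16.png",cv2.resize(d["wrist"]["pixels"],None,fx=1.4,fy=1.4,interpolation=2))
cv2.imwrite("pics/c16.png",np.hstack([cv2.resize(d["side"]["pixels"][195:345,160:340],(400,330),interpolation=2),cv2.resize(d["scene"]["pixels"][190:330,220:380],(400,330),interpolation=2)]))
```

```text
t 26.05 pos [ 0.5815 -0.007   0.2484] pivot in tool [-0.0152 -0.1053] tool x bearing -0.65 Ftool [0.42 0.49 0.29] q [-12.3  24.8  68.5  -0.   86.7 -11.7]
```

View pics/c16.png

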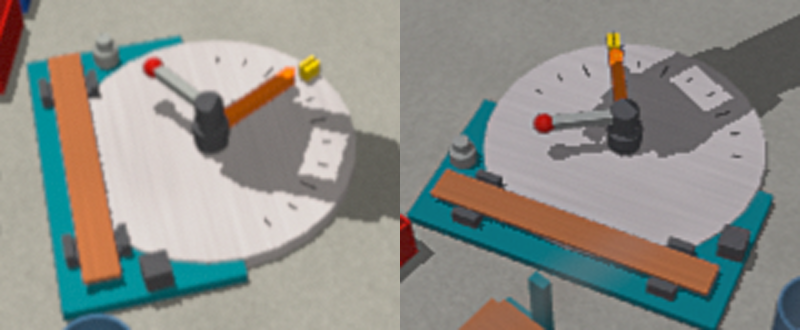

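View pics/w16.png

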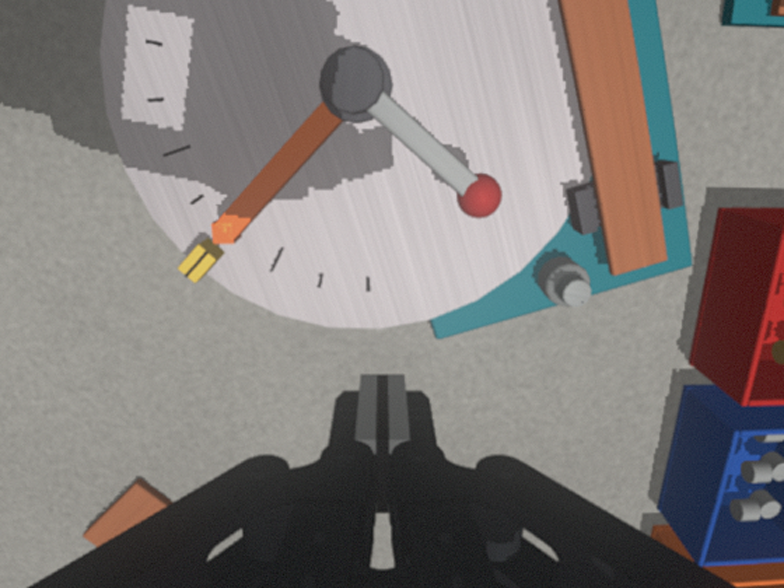

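Run:
```python
from h import *
d=viewer.get_image("wrist")
cv2.imwrite("pics/w17c.png",cv2.resize(d["pixels"][60:210,110:270],None,fx=3.9,fy=3.9,interpolation=2))
f=lambda p,z:ray(d,(p[0]/1.4,p[1]/1.4),z)[:2]
b=lambda v:np.degrees(np.arctan2(v[1],v[0]))
hub=f((357,77),.092);ball=f((480,195),.078)
print(hub,ball,b(ball-hub),b(ball-PIV),"bar dir",b(f((612,274),.038)-f((560,0),.038))+90,b(f((667,259),.038)-f((627,0),.038))+90)
```

```text
[0.57022524 0.09798941] [0.63965824 0.03435083] -42.506708295177944 -41.63731213709685 bar dir 17.006211855523986 16.974774972507475
```

View pics/w17c.png

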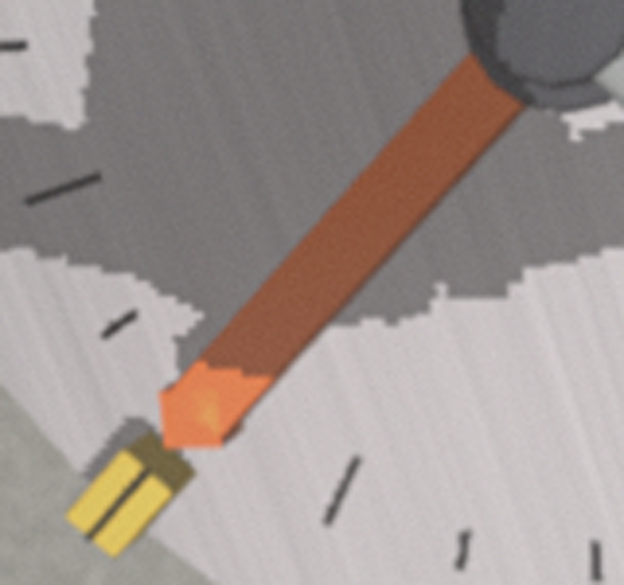

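Run:
```python
from h import *
print(env.close_job())
```

```text
the job is handed in; nothing more can be done
None
```

I pushed the orange stop arm into line with the rider's black line, pushed the clamping lever clockwise to its end stop, and handed the job in at about 26 s of the 56 s. No verdict is reported.

- **Stop arm:** measured in a wrist picture right after its push, the arm's tip and the rider's middle line were within about 0.1–0.2° of each other. The allowance is about 3°. The last wrist picture, after the lever push, still showed the tip in line, judged by eye.
- **Clamping lever:** the push force rose from about 4–5 N to 14 N at the end stop. The last pictures put the lever about 59° clockwise of the head's +x axis. That is roughly 1.8 rad, where more than 1.6 is needed.
- **Lever stop position:** it came about 4° later than I first estimated. My early reading of the head's yaw from the side camera was 19°; the wrist camera later gave 17°, which agrees with where the lever stopped.
- **Rider and loose things:** the rider and the bar, die and gauge look undisturbed in the pictures. I judged these by eye and did not measure each one. I did not check the hammer, wrench, jar, mug and offcut individually; the arm was not moved near them at low height.
- **Finish:** the gripper ended clear of everything at about 0.25 m height, with a wrist force near zero.

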